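# Refit the sun gear of a ventilator drive

## Robot

A 6-joint arm with a two-finger parallel gripper is mounted at the origin on the work surface. World frame = base frame: x ahead of the robot, y to its left, z up, the work surface at z = 0. Lengths are in m, angles in rad, forces in N, time in s.
With the tool pointing down it reaches from about 0.25 to 0.775 m from the base axis. Payload 4 kg.
Tool frame: the origin (TCP) lies midway between the tips of the shut fingers; the grasp point (between the pads) lies 19 mm behind it (robot.grasp_offset is the distance from the TCP to the grasp point, in m); z points along the fingers, y is the direction in which the jaws open and shut (so a half turn about z gives the same grasp; the last joint's range is limited). The gripper opens to 94 mm and grips with 3 to 60 N. Pads are 16 mm wide; open, the fingers measure 119 mm over their backs; the gripper's body (75 mm by 177 mm) begins 78 mm behind the grasp point.
Start: joints at [-0.103, 0.087, 1.371, -0, 1.684, -0.103], TCP at [0.55, -0, 0.206] pointing down, gripper open.
Joint ranges: [-3.1, 3.1], [-0.76, 2.03], [0.27, 2.55], [-1.08, 4.22], [0.17, 2.65], [-2.57, 2.57]. Speed limits (rad/s): [2.79, 2.79, 3.14, 3.14, 3.14, 3.14].

## Interface

Orientations are given as [roll, pitch, yaw] about the fixed x, y, z axes, in that order (R = Rz(yaw) Ry(pitch) Rx(roll)).
In Python, from bench import status, viewer, order, robot gives the robot as it stands. The module is installed in compiled form; this text tells all that it offers.
- The arm moves only by the tool move_arm, never from a script. Its argument "targets" is a list of rows, each a list of 3 entries, a list of its own where there are three numbers: the shift along the tool's x, y, z in mm, then the turn, a rotation vector about the tool's x, y, z in degrees, then the opening, from -1 (shut) to 1 (fully open). A call has 1 to 20 rows; each row is the pose to reach, as a shift and turn from the pose commanded when the call began, along the tool's axes at that moment; what a row does not reach only later rows make up. A row lasts 1/8 s, in which the tool goes at most 62.5 mm and 10.7 degrees, less where a joint would pass 70% of its speed; a pose out of reach is approached as far as the arm can. A call with a gripper value outside its range is refused whole. The fingers move at their own pace and stop on an object; the grip force is fixed at half the most. Time passes only in rows, so rows that repeat a pose let the fingers close. It gives the time, the measured TCP pose, the force and the opening at its end, in the units of the state.
- status.get_obs(): the state, without advancing time (a new reading comes with each control period).
- viewer.snapshot(name): name is "scene" or "side" or "wrist"; returns the picture (384x512x3 uint8, red, green, blue); there is no depth.
- viewer.camera_model(name): a dict with "K" (3x3 intrinsics, pixels), "xyz" and "attitude" of the camera in the world; the wrist camera has in their place "T_tool_cam" (4x4, takes a point from camera to tool coordinates, whose origin is the TCP and whose axes are the flange's). Camera axes: x right, y up, looking along -z (the intrinsics and any distortion apply to the point x, -y, -z); pixel columns grow to the right and rows downward; lengths in m; the calibration is good to about 2 mm. The wrist camera is an equidistant fisheye: a pixel r from the principal point sees the ray r / f radians off the axis. A picture is of the moment at which its call begins: read the wrist's pose just before it. camera_model takes no time and is no camera call.
- order.close_job(): hands the job in, once; it reports no verdict.
The state is a dict: "time": time; "joint_positions": joint angles; "qvel": joint speeds; "joint_torque": joint torques, N m; "tool_pos": TCP position; "ee_rot": TCP orientation; "wrist_force": force on the tool from outside, world axes, zero at the start; "wrist_torque": the same for the moment, N m; "width": finger opening in m.
Only numpy, scipy, OpenCV 4.12 (cv2) and the standard library are available. Lean on these libraries where they do the work, as an engineer would, in place of code of your own. Each camera call takes 0.05 s, during which the arm holds its last target. There are 200 camera calls.

## Task

The spindle gear lies slanting in its rest. Take it out, stand it upright on the thin square mat and let go; then take it again from above by the top of its spindle and lower it gently between the three gears of the open gearbox, rocking it about its axis until the teeth mesh and it sits upright, fully home on the gearbox floor, and let go. Leave the analyser, the bottle and the cup where they are.

Things in the scene. Friction and masses are not known exactly. Their poses are not given: they have to be found in the camera images.
- spindle_mid (a point): The loose spindle gear (about 0.45 kg), at its centre half-way up: an aluminium gear wheel with a round steel spindle, 24 mm across, standing on its upper face; 120 mm tall in all. z runs along the axis from the gear to the spindle's free end: underside 60 mm below, gear's upper face 42 mm below, free end 60 mm above this point. Starts in the rest, z leaning 35 degrees from vertical, gear end low.
- spindle_foot (a point): The centre of the spindle gear's flat underside; axes as spindle_mid. The wheel is 82 mm across the tooth tips and 18 mm thick, with 12 equal teeth, 30 degrees apart and 12 mm deep.
- rest: The fixed white plastic rest, 170 by 96 mm and 150 mm high. Origin: centre of its underside; z up. The gear's underside lies on its sloping seat against a low lip and the spindle leans out along the rest's x axis, free from above and from both sides.
- rest_stop (a point): Middle of the top edge of the rest's upright end stop, 150 mm above the table: a plate 40 mm wide and 6 mm thick that stands about 18 mm beyond the spindle's free end, so that a gripper cannot come along the spindle. x as the rest.
- mat_top (a point): The thin square bench mat, 140 by 140 by 3 mm, fixed; the point is the centre of its top face.
- gearbox_seat (a point): The open gearbox, fixed: a round dark flange 212 mm across, 30 mm high, with three locked planet gears that do not turn. The point is the centre of the flange's flat top face, midway between them, where the centre of the spindle gear's underside must rest; z up. Meshing angles recur every 30 degrees, with some 3 degrees and 1.5 mm of play either way; elsewhere the gear stops on the tooth tops.
- planet (a point): Centre of one planet gear at the height of its tooth tops, 16 mm above gearbox_seat; the three stand 66 mm from the centre, at 0, 120 and 240 degrees from gearbox_seat's x. Each has 10 teeth, 69 mm over the tips; its boss, 47 mm across, rises 4 mm above the teeth, then narrows to 32 mm at 12 mm (bolt end to 15 mm). The cones guide the spindle gear to the middle. Tooth angles: see or feel.
- analyser_mid (a point): Bystander: flat portable test instrument with a screen, 150 by 210 by 65 mm, loose; the point is its centre.
- bottle_mid (a point): Bystander: capped bottle, 64 mm across and 160 mm tall, loose; the point is its centre half-way up.
- cup_mid (a point): Bystander: white mug, 80 mm across and 90 mm tall, loose; the point is its centre half-way up.
Things that resemble listed ones, but are neither listed nor needed, are in the scene too. What is shaped like the part that bears spindle_mid but black is not meant.

How it is judged:
On the way:
1. the spindle gear stands upright on the mat, let go (horizontal distance between spindle_mid and mat_top below 0.05 m and z of spindle_mid in the frame of mat_top below 0.064 m and angle between spindle_mid's own z axis and vertical below 0.05 rad and contact force between the fingers and spindle below 0.2 N), for 0.2 s.
At the end, for the whole second after the job is handed in: The spindle gear stands upright (within 0.05 rad) in mesh between the three gears, its underside within 3 mm of the gearbox floor and its axis within 4 mm of the centre, at rest and released (horizontal distance between spindle_mid and gearbox_seat below 0.004 m and z of spindle_mid in the frame of gearbox_seat between 0.057 and 0.063 m and angle between spindle_mid's own z axis and vertical below 0.05 rad and linear speed of spindle below 0.02 m/s and angular speed of spindle below 0.2 rad/s); the robot touches nothing.
It fails at once if the spindle gear is dropped into the gearbox (faster than 0.5 m/s just above or in it) (horizontal distance between spindle_mid and gearbox_seat below 0.03 m and z of spindle_mid in the frame of gearbox_seat below 0.1 m and linear speed of spindle above 0.5 m/s).
It fails at once if the analyser, the bottle or the cup is moved by more than 30 mm (distance of any of analyser_mid, bottle_mid, cup_mid from where it was at the start of the episode above 0.03 m).
It also fails if it takes over 64 s, if anything falls off the work surface, if the arm or the gripper's body presses on something with over 40 N, if the wrist force passes 120 N, or if a joint passes its speed limit or range.

## Working session

There is one attempt and no reset: what is moved stays moved. The work goes in short steps, Python scripts to look and compute and a tool call to move; the robot and the scene stay as the last step left them, time stands still between calls to the robot, and variables do not carry over. Pictures are saved under pics/ and viewed, about 8 in all and at most 12, crops included, and the job is handed in when it is done.

Besides the shell and the picture viewer there is one more tool, called after ">>>" in YAML: its name, and indented under it one key for each argument. move_arm: Moves the arm, as the interface text tells. Its arguments: {"type":"object","properties":{"targets":{"type":"array"}},"required":["targets"]}

```bash
mkdir -p pics; cat > h.py <<'E'
import numpy as np, cv2
from bench import status, viewer, order, robot
from scipy.spatial.transform import Rotation as R
def snap(n,f):
    im=viewer.snapshot(n); cv2.imwrite(f,im[:,:,::-1]); return im
E
python3 - <<'E'
from h import *
a=snap("scene","pics/scene.png");b=snap("side","pics/side.png")
c=np.hstack([a,b])
cv2.imwrite("pics/both.png",cv2.resize(c,(800,300),interpolation=cv2.INTER_AREA)[:,:,::-1])
snap("wrist","pics/wrist.png")
for n in("scene","side","wrist"):print(n,viewer.camera_model(n))
print(status.get_obs())
E
```

```text
scene {'K': array([[435.0254323 ,   0.        , 252.91554008],
       [  0.        , 435.0254323 , 191.95274465],
       [  0.        ,   0.        ,   1.        ]]), 'xyz': array([ 1.2240358 , -0.83381775,  0.94814248]), 'attitude': array([0.87037608, 0.01534273, 0.66434141])}
side {'K': array([[492.16382229,   0.        , 249.35171425],
       [  0.        , 492.16382229, 190.48752235],
       [  0.        ,   0.        ,   1.        ]]), 'xyz': array([ 0.01232699, -0.75644273,  1.03317805]), 'attitude': array([ 0.77072248, -0.00704272, -0.72800429])}
wrist {'K': array([[297.31863964,   0.        , 254.60904177],
       [  0.        , 297.31863964, 187.34684469],
       [  0.        ,   0.        ,   1.        ]]), 'T_tool_cam': array([[ 1.04538632e-03,  9.69174232e-01,  2.46374138e-01,
         7.03683075e-02],
       [ 9.99999309e-01, -8.80666565e-04, -7.78759734e-04,
        -1.72695110e-03],
       [-5.37780401e-04,  2.46374782e-01, -9.69174483e-01,
        -1.79295255e-01],
       [ 0.00000000e+00,  0.00000000e+00,  0.00000000e+00,
         1.00000000e+00]])}
{'time': 0.15, 'joint_positions': array([-1.03099537e-01,  8.77903316e-02,  1.37189565e+00, -1.85676606e-05,
        1.68359403e+00, -1.03103304e-01]), 'qvel': array([ 5.39755925e-05, -2.46487236e-03, -1.19271076e-03, -4.88920049e-04,
        9.71268075e-04,  1.94262961e-03]), 'joint_torque': array([ 1.24418581e-03, -3.40636396e+01, -3.02795255e+01,  7.18983379e-02,
        3.04441026e-02, -1.11468453e-04]), 'tool_pos': array([5.49581080e-01, 3.24761489e-05, 2.04576072e-01]), 'ee_rot': array([-3.13991236e+00, -1.55308618e-04,  1.57079789e+00]), 'wrist_force': array([ 0.29591563, -0.58138955, -0.27757151]), 'wrist_torque': array([0.01070456, 0.01127171, 0.01799062]), 'width': 0.09408624229046955}
```

View pics/scene.png

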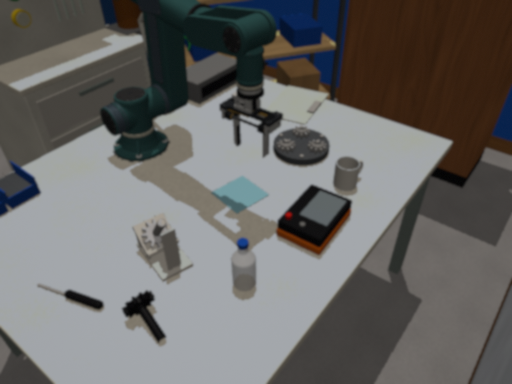

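View pics/side.png

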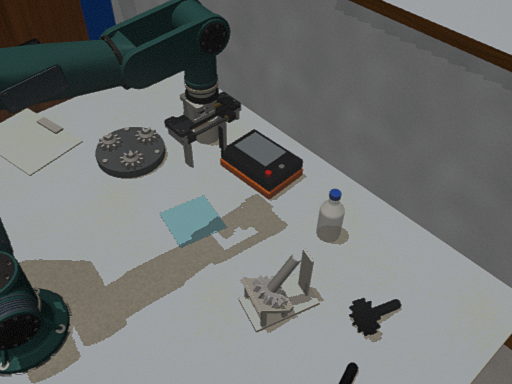

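The wanted aluminium spindle gear in the white rest is at scene (155,235) and side (275,285). The lookalike is a black gear lying at scene (145,312) and side (372,315), which I reject. The screwdriver is at scene (85,298). The mat is at scene (240,193), and the gearbox is at scene (301,146). I'll check the choice in close crops.

```bash
python3 - <<'E'
from h import *
a=cv2.imread("pics/scene.png");b=cv2.imread("pics/side.png")
def crop(i,x,y,w,h,s): return cv2.resize(i[y:y+h,x:x+w],(w*s,h*s),interpolation=cv2.INTER_CUBIC)
top=np.hstack([crop(a,120,200,80,80,5),crop(b,233,245,100,100,4)])
cv2.imwrite("pics/rest.png",top)
E
```

```text
(no output)
```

View pics/rest.png

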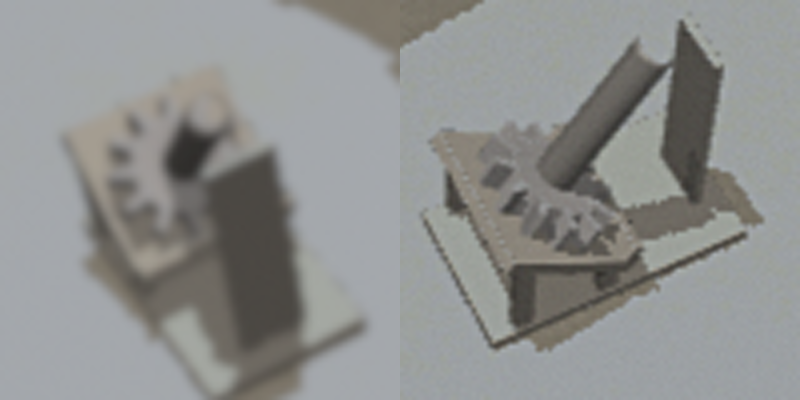

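The crops confirm it: an aluminium gear in the white rest, with its spindle end at scene (161.6,222) and side (296.8,258.3). The stop's top middle is at scene (168,232.8) and side (308.8,255.5). Next I triangulate, and locate the mat and gearbox by mask.

```bash
cat >> h.py <<'E'
def ray(n,u,v):
    m=viewer.camera_model(n);K=m["K"]
    d=np.array([(u-K[0,2])/K[0,0],-(v-K[1,2])/K[1,1],-1.])
    return m["xyz"],R.from_euler('xyz',m["attitude"]).apply(d)
def onz(n,u,v,z):
    o,d=ray(n,u,v); return o+d*(z-o[2])/d[2]
def tri(p,q):
    o1,d1=ray("scene",*p);o2,d2=ray("side",*q)
    s=np.linalg.lstsq(np.c_[d1,-d2],o2-o1,rcond=None)[0]
    a,b=o1+d1*s[0],o2+d2*s[1]; return (a+b)/2,np.linalg.norm(a-b)
def wproj(P,obs):
    m=viewer.camera_model("wrist");T=m["T_tool_cam"];K=m["K"]
    q=R.from_euler('xyz',obs["ee_rot"]).inv().apply(np.array(P)-obs["tool_pos"])
    c=T[:3,:3].T@(q-T[:3,3]);x,y,z=c[0],-c[1],-c[2]
    r=np.hypot(x,y);t=np.arctan2(r,z);return K[0,2]+K[0,0]*t*x/r,K[1,2]+K[0,0]*t*y/r
def wray(u,v,obs):
    m=viewer.camera_model("wrist");T=m["T_tool_cam"];K=m["K"]
    x,y=(u-K[0,2])/K[0,0],(v-K[1,2])/K[0,0];t=np.hypot(x,y);s=np.sin(t)/t
    d=np.array([x*s,-y*s,-np.cos(t)]);Rw=R.from_euler('xyz',obs["ee_rot"])
    return obs["tool_pos"]+Rw.apply(T[:3,3]),Rw.apply(T[:3,:3]@d)
def wonz(u,v,z,obs):
    o,d=wray(u,v,obs); return o+d*(z-o[2])/d[2]
E
python3 - <<'E'
from h import *
np.set_printoptions(precision=4,suppress=True)
print("end",tri((161.6,222),(296.75,258.25)),"stop",tri((168,232.8),(308.75,255.5)))
for n,u,v in [("side",238,298),("side",256.5,331.5),("side",319.25,303.75),("scene",193,264.6),("scene",163,279)]: print(n,onz(n,u,v,0.006))
for n in("scene","side"):
    im=cv2.imread(f"pics/{n}.png");hsv=cv2.cvtColor(im,cv2.COLOR_BGR2HSV)
    m=cv2.inRange(hsv,(85,50,80),(105,255,255))
    k,l,st,ce=cv2.connectedComponentsWithStats(m)
    for i in np.argsort(-st[1:,4])[:2]+1: print(n,"mat",st[i],ce[i],onz(n,*ce[i],.003))
    m=cv2.inRange(im,(0,0,0),(95,95,95))
    u,v=(301,146) if n=="scene" else (130,151)
    m2=np.zeros_like(m);cv2.circle(m2,(u,v),42,255,-1);m&=m2
    k,l,st,ce=cv2.connectedComponentsWithStats(m)
    for i in np.argsort(-st[1:,4])[:2]+1:
        P=np.argwhere(l==i)[:,::-1];h=cv2.convexHull(P.astype(np.int32));e=cv2.fitEllipse(h)
        print(n,"gb",st[i],e,onz(n,*e[0],.02))
# wrist obs
im=cv2.imread("pics/wrist.png")
o=status.get_obs()
print(wproj(onz("side",130,150,.03),o))
E
```

```text
end (array([ 0.5229, -0.3469,  0.1594]), np.float64(0.00479862602871434)) stop (array([ 0.5548, -0.3553,  0.1474]), np.float64(0.0019041666442966016))
side [ 0.4217 -0.2671  0.006 ]
side [ 0.396  -0.3614  0.006 ]
side [ 0.5563 -0.4071  0.006 ]
scene [ 0.5844 -0.3138  0.006 ]
scene [ 0.5548 -0.4003  0.006 ]
scene mat [ 213  177   54   35 1043] [239.4832 193.6395] [0.4907 0.006  0.003 ]
scene gb [ 274  130   55   36 1498] ((300.7813415527344, 147.0052032470703), (36.87038803100586, 56.36964797973633), 92.96617889404297) [0.516  0.3393 0.02  ]
scene gb [262 112  20  44 355] ((269.2481689453125, 134.02210998535156), (15.027929306030273, 47.890220642089844), 22.457063674926758) [0.3675 0.3409 0.02  ]
side mat [ 160  196   67   51 1916] [192.2223 220.6347] [0.4884 0.003  0.003 ]
side mat [  0 314   3   3   5] [  1.2 315. ] [-0.0209  0.0655  0.003 ]
side gb [  96  127   70   51 2480] ((130.38430786132812, 152.2022247314453), (51.05564498901367, 70.8879165649414), 80.38490295410156) [0.5056 0.3398 0.02  ]Traceback (most recent call last):
  File "<stdin>", line 15, in <module>
cv2.error: OpenCV(4.12.0) /io/opencv/modules/imgproc/src/shapedescr.cpp:361: error: (-201:Incorrect size of input array) There should be at least 5 points to fit the ellipse in function 'fitEllipseNoDirect'
```

View pics/wrist.png

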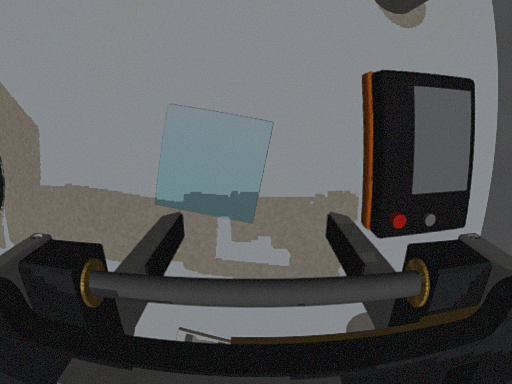

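Side and scene agree: the spindle end is near (0.523,-0.347,0.157), the rest's x axis is at about -15.5°, and the mat is near (0.489,0.004). The wrist view shows the mat at (213,160) and the analyser at (420,150). I'll move above the rest with the jaws across the lean.

>>> move_arm:
  targets:
    - [[-40,-10,-60],[0,0,10],1]
    - [[-340,-50,-60],[0,0,105],1]
    - [[-340,-50,-60],[0,0,105],1]
    - [[-340,-50,-60],[0,0,105],1]
    - [[-340,-50,-60],[0,0,105],1]
    - [[-340,-50,-60],[0,0,105],1]
    - [[-340,-50,-60],[0,0,105],1]
    - [[-340,-50,-60],[0,0,105],1]
    - [[-340,-50,-60],[0,0,105],1]
    - [[-340,-50,-60],[0,0,105],1]
    - [[-340,-50,-60],[0,0,105],1]
    - [[-340,-50,-60],[0,0,105],1]
    - [[-340,-50,-60],[0,0,105],1]
    - [[-340,-50,-60],[0,0,105],1]

```text
time: 1.9
tool_pos: [0.5, -0.34, 0.2655]
ee_rot: [-3.142, -0.0, -0.261]
wrist_force: [-0.3, -0.1, 0.4]
width: 0.094
```

```bash
python3 - <<'E'
from h import *
np.set_printoptions(precision=4,suppress=True)
o0=dict(tool_pos=np.array([.549581,0,.204576]),ee_rot=np.array([-3.13991,-.000155,1.570798]))
im=cv2.imread("pics/wrist.png");m=cv2.inRange(cv2.cvtColor(im,cv2.COLOR_BGR2HSV),(85,50,50),(105,255,255))
k,l,st,ce=cv2.connectedComponentsWithStats(m);i=1+np.argmax(st[1:,4])
c=cv2.findContours((l==i).astype(np.uint8),0,2)[0][0];r=cv2.minAreaRect(c)
print("mat",st[i],r,wonz(*r[0],.003,o0))
o=status.get_obs();print(o["time"],o["tool_pos"],o["ee_rot"],o["joint_positions"])
snap("wrist","pics/w2.png")
u=np.array([.5527,-.1533,.8192]);e=np.array([.523,-.347,.157])
for s in(0,.04,.102,.12):print(s,wproj(e-s*u,o))
print("stop",wproj([.555,-.355,.15],o))
E
```

```text
mat [ 155  146  112   77 5091] ((208.8648681640625, 179.31080627441406), (104.72216033935547, 70.69156646728516), 9.462322235107422) [ 0.4902 -0.0156  0.003 ]
1.9 [ 0.5    -0.34    0.2655] [-3.1416 -0.     -0.2611] [-0.6909  0.208   1.1166  0.      1.8171  1.141 ]
0 (np.float64(254.1215936869987), np.float64(160.43512903175653))
0.04 (np.float64(253.92501613689447), np.float64(176.37718898560516))
0.102 (np.float64(253.6967585597588), np.float64(195.05033745253635))
0.12 (np.float64(253.64316151141628), np.float64(199.46067913707537))
stop (np.float64(253.61129516021904), np.float64(126.4316196504702))
```

View pics/w2.png

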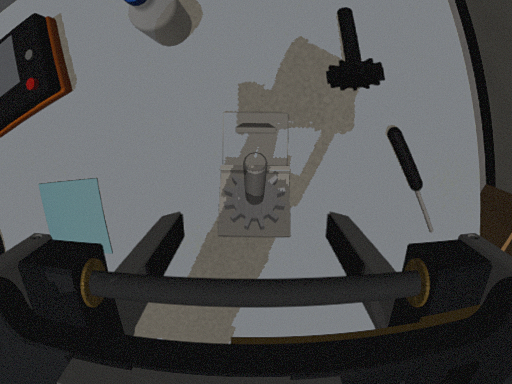

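The view agrees with prediction: spindle end at (256,160), base at (254,198), stop at (256,126). The black lookalike is at (355,65), well clear. I'll descend and grasp.

>>> move_arm:
  targets:
    - [[-2,1,50],[0,0,0],1]
    - [[-2,1,100],[0,0,0],1]
    - [[-2,1,140],[0,0,0],1]
    - [[-2,1,164],[0,0,0],1]
    - [[-2,1,164],[0,0,0],1]
    - [[-2,1,164],[0,0,0],-1]
    - [[-2,1,164],[0,0,0],-1]
    - [[-2,1,164],[0,0,0],-1]
    - [[-2,1,164],[0,0,0],-1]
    - [[-2,1,164],[0,0,0],-1]
    - [[-2,1,164],[0,0,0],-1]
    - [[-2,1,164],[0,0,0],-1]
    - [[-2,1,164],[0,0,0],-1]

```text
time: 3.58
tool_pos: [0.498, -0.3398, 0.1014]
ee_rot: [-3.14, -0.0, -0.262]
wrist_force: [0.7, 1.0, -0.2]
width: 0.0233
```

>>> move_arm:
  targets:
    - [[0,0,-15],[0,0,0],-1]
    - [[0,0,-45],[0,0,0],-1]
    - [[0,0,-85],[0,0,0],-1]
    - [[0,0,-125],[0,0,0],-1]
    - [[0,0,-150],[0,0,0],-1]
    - [[0,0,-150],[0,0,0],-1]

```text
time: 4.32
tool_pos: [0.4985, -0.3413, 0.2543]
ee_rot: [3.139, -0.005, -0.262]
wrist_force: [0.2, 0.1, -5.3]
width: 0.0234
```

```bash
python3 - <<'E'
from h import *
np.set_printoptions(precision=4,suppress=True)
o0=dict(tool_pos=np.array([.549581,0,.204576]),ee_rot=np.array([-3.13991,-.000155,1.570798]))
print(np.array([wonz(*p,.003,o0) for p in[(168,104),(273,122),(254,222),(155,205)]]).mean(0))
print(status.get_obs()["joint_positions"])
a=snap("scene","pics/s3.png")[120:300,60:260];b=snap("side","pics/d3.png")[130:310,180:380]
cv2.imwrite("pics/l3.png",cv2.resize(np.hstack([a,b]),None,fx=2,fy=2,interpolation=cv2.INTER_CUBIC)[:,:,::-1])
E
```

```text
[0.4934 0.0042 0.003 ]
[-0.694   0.2017  1.1459 -0.0003  1.7888  1.1387]
```

View pics/l3.png

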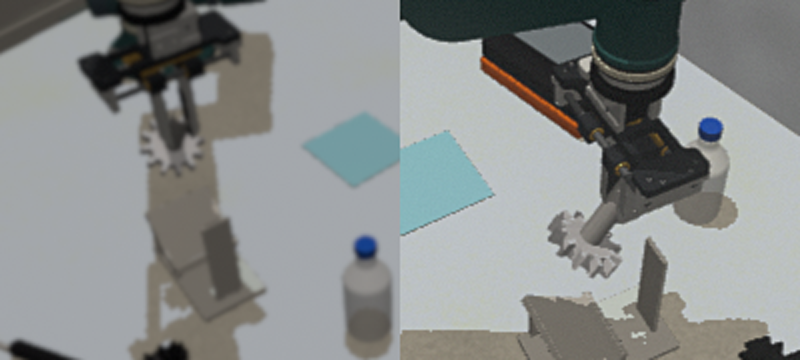

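The gear is held, still at its lean. I'll tilt it upright by +35° about tool y while carrying it above the mat, whose centre is near (0.491,0.004).

>>> move_arm:
  targets:
    - [[-10,-40,0],[0,7,0],-1]
    - [[-22,-90,0],[0,14,0],-1]
    - [[-35,-140,0],[0,21,0],-1]
    - [[-48,-190,0],[0,28,0],-1]
    - [[-62,-240,0],[0,35,0],-1]
    - [[-74,-290,0],[0,35,0],-1]
    - [[-85,-330,0],[0,35,0],-1]
    - [[-85,-330,30],[0,35,0],-1]
    - [[-85,-330,70],[0,35,0],-1]
    - [[-85,-330,100],[0,35,0],-1]
    - [[-85,-330,100],[0,35,0],-1]
    - [[-85,-330,100],[0,35,0],-1]

```text
time: 5.92
tool_pos: [0.5011, 0.0002, 0.1516]
ee_rot: [3.141, -0.611, -0.262]
wrist_force: [0.5, 0.2, -5.2]
width: 0.0235
```

```bash
python3 - <<'E'
from h import *
np.set_printoptions(precision=4,suppress=True)
print(status.get_obs()["joint_positions"])
a=snap("scene","pics/s4.png")[80:260,150:350];b=snap("side","pics/d4.png")[90:270,100:300]
cv2.imwrite("pics/l4.png",cv2.resize(np.hstack([a,b]),None,fx=2,fy=2,interpolation=cv2.INTER_CUBIC)[:,:,::-1])
E
```

```text
[-0.014  -0.4349  2.0464 -0.1751  0.9414  1.8789]
```

View pics/l4.png

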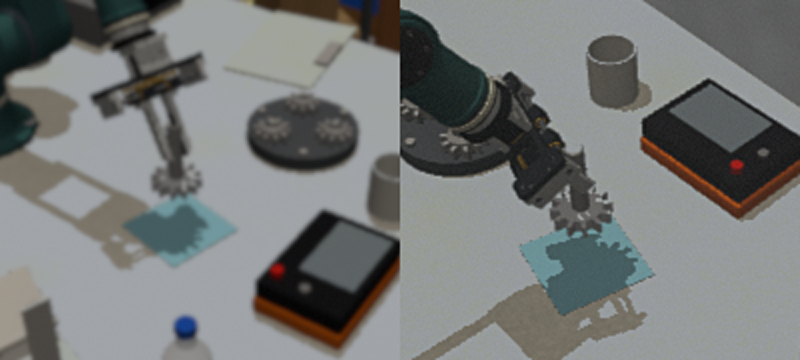

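Upright above the mat. I'll lower it in two steps.

>>> move_arm:
  targets:
    - [[-17,0,25],[0,0,0],-1]
    - [[-34,0,49],[0,0,0],-1]
    - [[-43,0,61],[0,0,0],-1]
    - [[-46,0,66],[0,0,0],-1]
    - [[-46,0,66],[0,0,0],-1]
    - [[-46,0,66],[0,0,0],-1]

```text
time: 6.78
tool_pos: [0.5025, 0.0002, 0.0729]
ee_rot: [-3.141, -0.614, -0.262]
wrist_force: [-1.0, 0.2, -5.5]
width: 0.0232
```

>>> move_arm:
  targets:
    - [[-1,0,2],[0,0,0],-1]
    - [[-2,0,3],[0,0,0],-1]
    - [[-3,0,4],[0,0,0],-1]
    - [[-3,0,4],[0,0,0],-1]

```text
time: 7.28
tool_pos: [0.501, 0.0003, 0.0658]
ee_rot: [3.141, -0.61, -0.262]
wrist_force: [0.3, -0.6, -4.2]
width: 0.0232
```

>>> move_arm:
  targets:
    - [[-1,0,1],[0,0,0],-1]
    - [[-1,0,2],[0,0,0],-1]
    - [[-1,0,2],[0,0,0],-1]

```text
time: 7.65
tool_pos: [0.5014, 0.0002, 0.0637]
ee_rot: [3.142, -0.611, -0.262]
wrist_force: [-0.0, 0.1, -5.0]
width: 0.0234
```

>>> move_arm:
  targets:
    - [[-1,0,1],[0,0,0],-1]
    - [[-1,0,2],[0,0,0],-1]
    - [[-1,0,2],[0,0,0],-1]

```text
time: 8.02
tool_pos: [0.5019, 0.0001, 0.0617]
ee_rot: [-3.142, -0.611, -0.262]
wrist_force: [0.2, -0.4, -5.0]
width: 0.0233
```

>>> move_arm:
  targets:
    - [[-1,0,1],[0,0,0],-1]
    - [[-1,0,2],[0,0,0],-1]
    - [[-1,0,2],[0,0,0],-1]

```text
time: 8.4
tool_pos: [0.5035, 0.0001, 0.0616]
ee_rot: [-3.141, -0.615, -0.262]
wrist_force: [-5.1, 0.7, 3.5]
width: 0.0236
```

>>> move_arm:
  targets:
    - [[-1,0,1],[0,0,0],-1]
    - [[-1,0,2],[0,0,0],-1]
    - [[-1,0,2],[0,0,0],-1]

```text
time: 8.78
tool_pos: [0.505, -0.0002, 0.062]
ee_rot: [-3.141, -0.619, -0.262]
wrist_force: [-13.3, 1.3, 15.5]
width: 0.0232
```

Contact was at TCP z ≈ 0.062 (+15 N). I'll relax a little, open, and retreat along the tool axis.

>>> move_arm:
  targets:
    - [[1,0,-2],[0,0,0],-1]
    - [[2,0,-3],[0,0,0],-1]
    - [[2,0,-3],[0,0,0],1]
    - [[2,0,-3],[0,0,0],1]
    - [[2,0,-3],[0,0,0],1]
    - [[2,0,-3],[0,0,0],1]
    - [[2,0,-3],[0,0,0],1]
    - [[2,0,-3],[0,0,0],1]
    - [[2,0,-13],[0,0,0],1]
    - [[2,0,-40],[0,0,0],1]
    - [[2,0,-80],[0,0,0],1]
    - [[2,0,-120],[0,0,0],1]
    - [[2,0,-150],[0,0,0],1]
    - [[2,0,-150],[0,0,0],1]
    - [[2,0,-150],[0,0,0],1]

```text
time: 10.65
tool_pos: [0.4206, 0.0218, 0.1802]
ee_rot: [3.141, -0.61, -0.262]
wrist_force: [-0.6, 0.3, -0.2]
width: 0.094
```

```bash
python3 - <<'E'
from h import *
np.set_printoptions(precision=4,suppress=True)
o=status.get_obs();print(o["tool_pos"],o["ee_rot"],o["joint_positions"])
w=snap("wrist","pics/w5.png")
print(wproj([.491,.004,.123],o),wproj([.491,.004,.003],o))
b=snap("side","pics/d5.png")[100:292,60:316]
cv2.imwrite("pics/l5.png",np.hstack([cv2.resize(w,(400,300)),cv2.resize(b,(400,300),interpolation=cv2.INTER_CUBIC)])[:,:,::-1])
E
```

```text
[0.4206 0.0218 0.1802] [ 3.1412 -0.6098 -0.2615] [ 0.0751 -0.6644  2.1119 -0.2121  1.1201  1.9437]
(np.float64(252.23674164861765), np.float64(161.07548158128787)) (np.float64(252.79462275262168), np.float64(201.78025784889144))
```

View pics/l5.png

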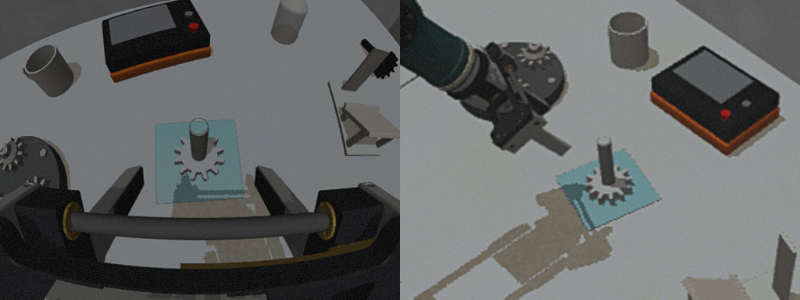

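The gear stands upright and released on the mat: spindle top at wrist (256,156), and the side view confirms it is square. Next I go vertical and look at the gearbox from above.

>>> move_arm:
  targets:
    - [[15,0,-22],[0,-10,0],1]
    - [[30,0,-44],[0,-20,0],1]
    - [[46,0,-66],[0,-30,0],1]
    - [[46,0,-66],[0,-35,0],1]
    - [[46,0,-66],[0,-35,0],1]

```text
time: 11.38
tool_pos: [0.4219, 0.021, 0.2592]
ee_rot: [3.141, 0.005, -0.264]
wrist_force: [-0.7, -0.1, -0.9]
width: 0.0942
```

>>> move_arm:
  targets:
    - [[5,-330,0],[0,0,-105],1]
    - [[5,-330,0],[0,0,-105],1]
    - [[5,-330,0],[0,0,-105],1]
    - [[5,-330,0],[0,0,-105],1]
    - [[5,-330,0],[0,0,-105],1]
    - [[5,-330,0],[0,0,-105],1]
    - [[5,-330,0],[0,0,-105],1]
    - [[5,-330,0],[0,0,-105],1]
    - [[5,-330,0],[0,0,-105],1]
    - [[5,-330,0],[0,0,-105],1]
    - [[5,-330,0],[0,0,-105],1]
    - [[5,-330,0],[0,0,-105],1]
    - [[5,-330,0],[0,0,-105],1]

```text
time: 13.0
tool_pos: [0.5107, 0.3392, 0.2615]
ee_rot: [-3.142, 0.0, 1.57]
wrist_force: [-0.3, -0.0, 0.9]
width: 0.094
```

```bash
python3 - <<'E'
from h import *
np.set_printoptions(precision=4,suppress=True)
o=status.get_obs();print(o["time"],o["tool_pos"],o["ee_rot"],o["joint_positions"])
w=snap("wrist","pics/w6.png")
cv2.imwrite("pics/w6c.png",cv2.resize(w[60:320,110:400],(800,717))[:600][:,:,::-1])
print(wproj([.51,.34,.03],o))
E
```

```text
13.0 [0.5107 0.3392 0.2615] [-3.1416  0.0001  1.5697] [ 0.4939  0.2273  1.1014 -0.0001  1.813   0.495 ]
(np.float64(255.11039487471746), np.float64(163.22875206452716))
```

View pics/w6c.png

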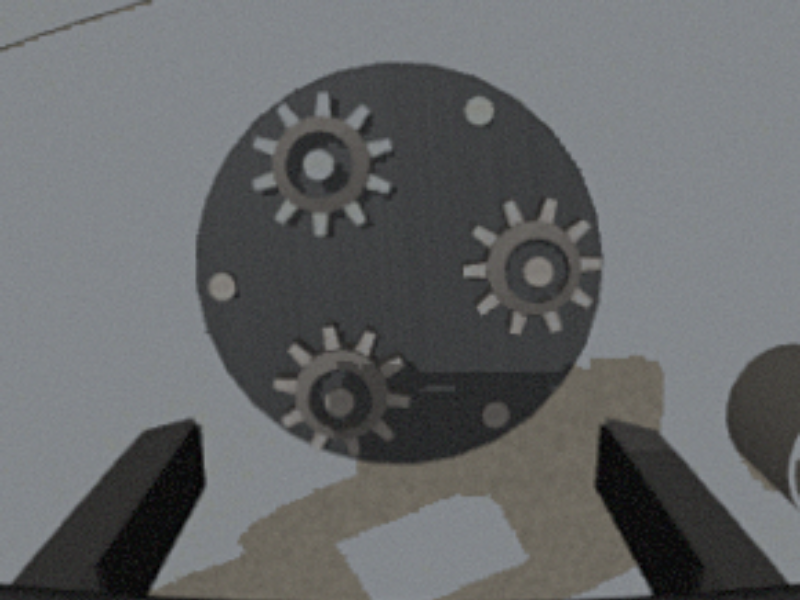

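The gearbox is clear from above. In original pixels the planet bolts are at (225.6,119.4), (305,158.2) and (233.3,205.7), and the flange centre is near (255,155). I'll compute the centre and meshing angle.

```bash
cat > g.py <<'E'
from h import *
np.set_printoptions(precision=4,suppress=True)
o=dict(tool_pos=np.array([.5107,.3392,.2615]),ee_rot=np.array([-3.1416,.0001,1.5697]))
im=cv2.imread("pics/w6.png");g=cv2.cvtColor(im,cv2.COLOR_BGR2GRAY)
f=lambda x,y:(110+x/2.7586,60+y/2.7586)
B=np.array([wonz(*f(*p),.061,o)[:2] for p in[(319,164),(538,271),(340,402)]])
c=B.mean(0);print("bolts",B,"c",c,np.linalg.norm(B-c,axis=1))
al=np.degrees(np.arctan2(*(B-c).T[::-1]));print("alpha",al)
# flange rim, table edge at z .03
rim=np.array([wonz(*f(*p),.03,o)[:2] for p in[(196,262),(602,262),(399,63),(399,463),(255,118),(545,405),(258,405)]])
A=np.c_[2*rim,np.ones(len(rim))];s=np.linalg.lstsq(A,(rim**2).sum(1),rcond=None)[0];print("rim c",s[:2],"r",np.sqrt(s[2]+s[0]**2+s[1]**2))
# tooth phase: sample brightness on rings r 27..33mm at z .046
a=np.radians(np.arange(0,360,1))
for b,l in zip(c+ .066*(np.c_[np.cos(np.radians(al)),np.sin(np.radians(al))]),al):
    S=0
    for r in np.arange(.027,.033,.001):
        px=np.array([wproj([b[0]+r*np.cos(t),b[1]+r*np.sin(t),.046],o) for t in a],np.float32)
        S=S+cv2.remap(g,px[:,0][None],px[:,1][None],cv2.INTER_LINEAR)[0].astype(float)
    S-=cv2.blur(S[None],(72,1),borderType=cv2.BORDER_REFLECT)[0]
    F=(S*np.exp(-10j*a)).sum();th=np.degrees(-np.angle(F))/10%36
    fr=((th-(l+180))/36)%1
    print("planet tooth",th,"amp",abs(F)/abs(S).sum(),"sun tooth angle mod30",(l+30*(.5-fr))%30)
E
python3 g.py
```

```text
bolts [[0.4725 0.402 ]
 [0.5749 0.3521]
 [0.4806 0.2875]] c [0.5093 0.3472] [0.066  0.0658 0.0662]
alpha [ 123.9295    4.2627 -115.719 ]
rim c [0.5096 0.3477] r 0.10487804956549951
planet tooth 16.11137320830644 amp 0.6437623893415618 sun tooth angle mod30 18.777882148800074Traceback (most recent call last):
  File "g.py", line 17, in <module>
    px=np.array([wproj([b[0]+r*np.cos(t),b[1]+r*np.sin(t),.046],o) for t in a],np.float32)
                 ~~~~~^^^^^^^^^^^^^^^^^^^^^^^^^^^^^^^^^^^^^^^^^^^^
  File "h.py", line 17, in wproj
    m=viewer.camera_model("wrist");T=m["T_tool_cam"];K=m["K"]
ValueError: time passes only in moves, steps and waits
```

```bash
sed -i 's/m=viewer.camera_model("wrist")/m=CM("wrist")/' h.py; sed -i '1i import functools' h.py; sed -i '/^def snap/i CM=functools.lru_cache(None)(lambda n:viewer.camera_model(n))' h.py; python3 g.py
```

```text
bolts [[0.4725 0.402 ]
 [0.5749 0.3521]
 [0.4806 0.2875]] c [0.5093 0.3472] [0.066  0.0658 0.0662]
alpha [ 123.9295    4.2627 -115.719 ]
rim c [0.5096 0.3477] r 0.10487804956549951
planet tooth 16.11137320830644 amp 0.6437623893415618 sun tooth angle mod30 18.777882148800074
planet tooth 4.0891683601130255 amp 0.6821475030806294 sun tooth angle mod30 19.40726824324676
planet tooth 28.69411105510023 amp 0.6657048335831596 sun tooth angle mod30 18.936759320976947
```

All three planets agree: centre (0.5094,0.3474), sun teeth at ≈19.0° mod 30. Now I go above the spindle on the mat.

>>> move_arm:
  targets:
    - [[-60,-4,0],[0,0,0],1]
    - [[-120,-8,0],[0,0,0],1]
    - [[-180,-12,0],[0,0,0],1]
    - [[-240,-16,0],[0,0,0],1]
    - [[-300,-20,0],[0,0,0],1]
    - [[-335,-20,0],[0,0,0],1]
    - [[-335,-20,0],[0,0,0],1]
    - [[-335,-20,0],[0,0,0],1]

```text
time: 14.05
tool_pos: [0.491, 0.0049, 0.2618]
ee_rot: [3.141, -0.001, 1.571]
wrist_force: [-0.7, 0.3, -0.8]
width: 0.0938
```

```bash
python3 - <<'E'
from h import *
np.set_printoptions(precision=4,suppress=True)
o=status.get_obs();print(o["time"],o["tool_pos"],o["ee_rot"],o["joint_positions"])
np.save("o7.npy",np.r_[o["tool_pos"],o["ee_rot"]])
w=snap("wrist","pics/w7.png")
print("top",wproj([.491,.004,.123],o),"gear",wproj([.491,.004,.021],o))
cv2.imwrite("pics/w7c.png",cv2.resize(w[110:260,160:360],(800,600),interpolation=cv2.INTER_CUBIC)[:,:,::-1])
E
```

```text
14.05 [0.491  0.0049 0.2618] [ 3.1413 -0.0007  1.5707] [-0.106  -0.0492  1.3989  0.0008  1.7916 -0.1058]
top (np.float64(255.92033151481473), np.float64(178.97377796280568)) gear (np.float64(255.55321970906166), np.float64(163.42929599968087))
```

View pics/w7c.png

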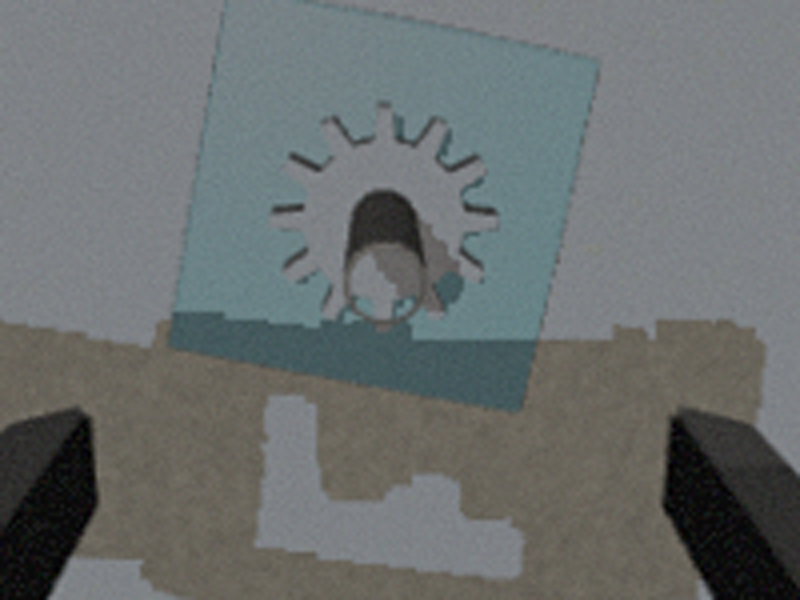

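The spindle top is at (256.2,180.8) and the gear centre at (256.2,164.2), with one tooth almost straight up, so the tooth angle is ≈0° mod 30. I'll refine the phase by ring sampling.

```bash
python3 - <<'E'
from h import *
q=np.load("o7.npy");o=dict(tool_pos=q[:3],ee_rot=q[3:])
print("top",wonz(256.25,180.75,.123,o),"gear",wonz(256.2,164.2,.021,o))
c=wonz(256.2,164.2,.021,o)
im=cv2.imread("pics/w7.png");g=(im[:,:,2].astype(np.float32))
a=np.radians(np.arange(-10,200,1.))
for rr in((.031,.035),(.034,.039)):
  S=0
  for r in np.arange(*rr,.001):
    px=np.array([wproj([c[0]+r*np.cos(t),c[1]+r*np.sin(t),.021],o) for t in a],np.float32)
    S=S+cv2.remap(g,px[:,0][None],px[:,1][None],cv2.INTER_LINEAR)[0]
  S=(S-S.mean())[:180];F=(S*np.exp(-12j*a[:180])).sum()
  print(np.degrees(-np.angle(F))/12%30)
E
```

```text
top [0.49136576 0.00200212 0.123     ] gear [0.49192811 0.00288021 0.021     ]
3.151575418669376
5.075676149073874
```

By eye the bright tooth tops sit at 0±1°: left (287,219), right (482,221), top (384,118). The ring sampling is biased by shaded tooth sides, so I use 0° and a turn of -11° world (+11° about tool z). Now I grasp the spindle top.

>>> move_arm:
  targets:
    - [[-3,0,50],[0,0,0],1]
    - [[-3,0,100],[0,0,0],1]
    - [[-3,0,150],[0,0,0],1]
    - [[-3,0,178],[0,0,0],1]
    - [[-3,0,178],[0,0,0],1]
    - [[-3,0,178],[0,0,0],-1]
    - [[-3,0,178],[0,0,0],-1]
    - [[-3,0,178],[0,0,0],-1]
    - [[-3,0,178],[0,0,0],-1]
    - [[-3,0,178],[0,0,0],-1]
    - [[-3,0,178],[0,0,0],-1]
    - [[-3,0,178],[0,0,0],-1]
    - [[-3,0,178],[0,0,0],-1]

```text
time: 15.72
tool_pos: [0.4915, 0.0013, 0.0837]
ee_rot: [3.14, 0.0, 1.571]
wrist_force: [1.8, 0.7, -1.5]
width: 0.0232
```

>>> move_arm:
  targets:
    - [[0,0,-10],[0,0,0],-1]
    - [[0,0,-40],[0,0,0],-1]
    - [[0,0,-80],[0,0,0],-1]
    - [[0,0,-120],[0,0,0],-1]
    - [[0,0,-120],[0,0,0],-1]
    - [[0,0,-120],[0,0,0],-1]

```text
time: 16.48
tool_pos: [0.4897, 0.0014, 0.2014]
ee_rot: [-3.138, -0.0, 1.571]
wrist_force: [-1.1, -0.7, -6.7]
width: 0.0237
```

>>> move_arm:
  targets:
    - [[30,2,0],[0,0,2],-1]
    - [[80,5,0],[0,0,4],-1]
    - [[130,7,0],[0,0,6],-1]
    - [[180,10,0],[0,0,8],-1]
    - [[230,12,0],[0,0,10],-1]
    - [[280,15,0],[0,0,11],-1]
    - [[325,17,0],[0,0,11],-1]
    - [[345,18,0],[0,0,11],-1]
    - [[345,18,0],[0,0,11],-1]
    - [[345,18,0],[0,0,11],-1]
    - [[345,18,0],[0,0,11],-1]

```text
time: 17.85
tool_pos: [0.5092, 0.3448, 0.2037]
ee_rot: [3.141, 0.001, 1.377]
wrist_force: [-0.9, 0.9, -4.2]
width: 0.0232
```

```bash
python3 - <<'E'
from h import *
np.set_printoptions(precision=4,suppress=True)
o=status.get_obs();print(o["time"],o["tool_pos"],o["ee_rot"],o["joint_positions"])
w=snap("wrist","pics/w8.png")
print("top",wproj([.5094,.3474,o["tool_pos"][2]+.039],o),"gear",wproj([.5094,.3474,o["tool_pos"][2]-.063],o))
cv2.imwrite("pics/w8c.png",cv2.resize(w[60:285,100:400],(800,600),interpolation=cv2.INTER_CUBIC)[:,:,::-1])
E
```

```text
17.85 [0.5092 0.3448 0.2037] [3.1414 0.0006 1.3769] [ 0.5033  0.2333  1.2075 -0.0006  1.701   0.6972]
top (np.float64(256.7293701655179), np.float64(246.5991754856134)) gear (np.float64(255.80105588313305), np.float64(194.0118868598943))
```

View pics/w8c.png

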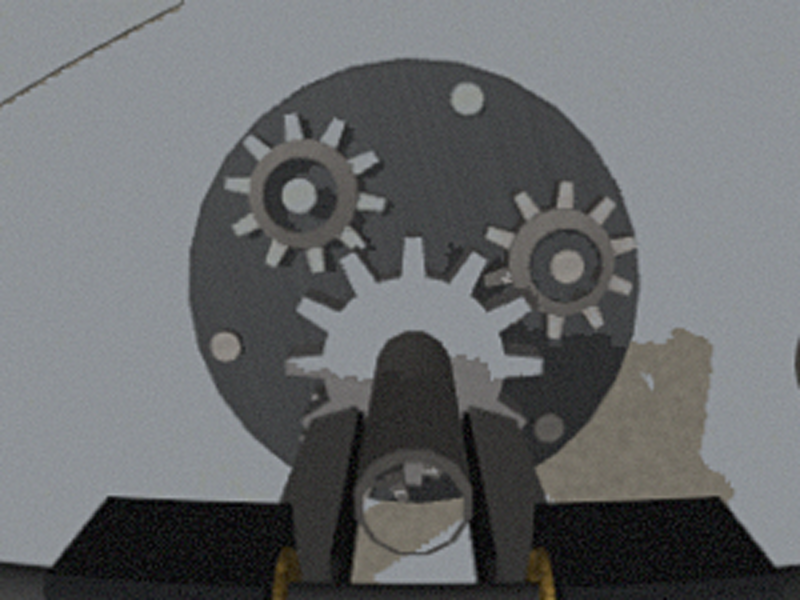

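The gear hangs straight, with a tooth dead up in the camera frame (79° world = 19° mod 30). It sits about 2 mm short along tool x. I'll shift +2 and lower slowly.

>>> move_arm:
  targets:
    - [[2,0,10],[0,0,0],-1]
    - [[2,0,20],[0,0,0],-1]
    - [[2,0,30],[0,0,0],-1]
    - [[2,0,40],[0,0,0],-1]
    - [[2,0,50],[0,0,0],-1]
    - [[2,0,60],[0,0,0],-1]
    - [[2,0,66],[0,0,0],-1]
    - [[2,0,70],[0,0,0],-1]
    - [[2,0,73],[0,0,0],-1]
    - [[2,0,73],[0,0,0],-1]
    - [[2,0,73],[0,0,0],-1]

```text
time: 19.27
tool_pos: [0.5095, 0.3484, 0.1311]
ee_rot: [3.141, -0.0, 1.379]
wrist_force: [-0.3, -0.4, -4.6]
width: 0.0233
```

>>> move_arm:
  targets:
    - [[0,0,2],[0,0,0],-1]
    - [[0,0,4],[0,0,0],-1]
    - [[0,0,6],[0,0,0],-1]
    - [[0,0,6],[0,0,0],-1]

```text
time: 19.77
tool_pos: [0.5092, 0.3481, 0.1243]
ee_rot: [-3.141, 0.0, 1.379]
wrist_force: [0.7, 1.1, -5.3]
width: 0.0234
```

Already below the tooth tops with no contact force. Continuing.

>>> move_arm:
  targets:
    - [[0,0,2],[0,0,0],-1]
    - [[0,0,4],[0,0,0],-1]
    - [[0,0,5],[0,0,0],-1]
    - [[0,0,5],[0,0,0],-1]

```text
time: 20.27
tool_pos: [0.5093, 0.3482, 0.1195]
ee_rot: [-3.141, 0.0, 1.379]
wrist_force: [0.5, -0.1, -5.3]
width: 0.0232
```

>>> move_arm:
  targets:
    - [[0,0,2],[0,0,0],-1]
    - [[0,0,4],[0,0,0],-1]
    - [[0,0,5],[0,0,0],-1]
    - [[0,0,5],[0,0,0],-1]

```text
time: 20.78
tool_pos: [0.5093, 0.3482, 0.1145]
ee_rot: [-3.141, 0.0, 1.379]
wrist_force: [0.8, -0.2, -4.6]
width: 0.0236
```

>>> move_arm:
  targets:
    - [[0,0,1],[0,0,0],-1]
    - [[0,0,2],[0,0,0],-1]
    - [[0,0,3],[0,0,0],-1]
    - [[0,0,3],[0,0,0],-1]

```text
time: 21.28
tool_pos: [0.5093, 0.3482, 0.1115]
ee_rot: [-3.141, 0.0, 1.379]
wrist_force: [0.1, 0.5, -5.4]
width: 0.0234
```

>>> move_arm:
  targets:
    - [[0,0,1],[0,0,0],-1]
    - [[0,0,1],[0,0,0],-1]
    - [[0,0,1],[0,0,0],-1]

```text
time: 21.65
tool_pos: [0.5094, 0.3483, 0.1108]
ee_rot: [3.141, -0.0, 1.379]
wrist_force: [1.7, 0.5, -4.4]
width: 0.0235
```

>>> move_arm:
  targets:
    - [[0,0,1],[0,0,0],-1]
    - [[0,0,1],[0,0,0],-1]
    - [[0,0,1],[0,0,0],-1]

```text
time: 22.02
tool_pos: [0.5096, 0.3482, 0.1108]
ee_rot: [3.141, -0.0, 1.379]
wrist_force: [-1.9, -1.5, 2.2]
width: 0.0234
```

>>> move_arm:
  targets:
    - [[0,0,1],[0,0,0],-1]
    - [[0,0,1],[0,0,0],-1]
    - [[0,0,1],[0,0,0],-1]

```text
time: 22.4
tool_pos: [0.5096, 0.3483, 0.1107]
ee_rot: [3.14, -0.001, 1.379]
wrist_force: [-3.0, -2.3, 6.4]
width: 0.0232
```

Floor contact at TCP z 0.1107, exactly the expected home height. I'll relax, open, and rise.

>>> move_arm:
  targets:
    - [[0,0,-1],[0,0,0],-1]
    - [[0,0,-2],[0,0,0],-1]
    - [[0,0,-2],[0,0,0],1]
    - [[0,0,-2],[0,0,0],1]
    - [[0,0,-2],[0,0,0],1]
    - [[0,0,-2],[0,0,0],1]
    - [[0,0,-2],[0,0,0],1]
    - [[0,0,-2],[0,0,0],1]
    - [[0,0,-20],[0,0,0],1]
    - [[0,0,-60],[0,0,0],1]
    - [[0,0,-110],[0,0,0],1]
    - [[0,0,-150],[0,0,0],1]
    - [[0,0,-150],[0,0,0],1]
    - [[0,0,-150],[0,0,0],1]
    - [[0,0,-150],[0,0,0],1]

```text
time: 24.28
tool_pos: [0.5086, 0.3479, 0.2564]
ee_rot: [-3.139, 0.003, 1.379]
wrist_force: [0.8, 0.3, -0.8]
width: 0.094
```

```bash
python3 - <<'E'
from h import *
o=status.get_obs();print(o["time"],o["tool_pos"],o["wrist_force"])
w=snap("wrist","pics/w9.png");s=snap("side","pics/d9.png")
c=[.5094,.3474]
print("top",wproj(c+[.150],o),"gearface",wproj(c+[.048],o))
cv2.imwrite("pics/w9c.png",np.hstack([cv2.resize(w[80:260,130:370],(400,300),interpolation=cv2.INTER_CUBIC),cv2.resize(s[75:195,60:220],(400,300),interpolation=cv2.INTER_CUBIC)])[:,:,::-1])
E
```

```text
24.275 [0.50862217 0.34786485 0.25643526] [ 0.77615961  0.33453926 -0.81344299]
top (np.float64(257.10200477512905), np.float64(184.8862142719305)) gearface (np.float64(256.6410433082604), np.float64(166.3438971694643))
```

View pics/w9c.png

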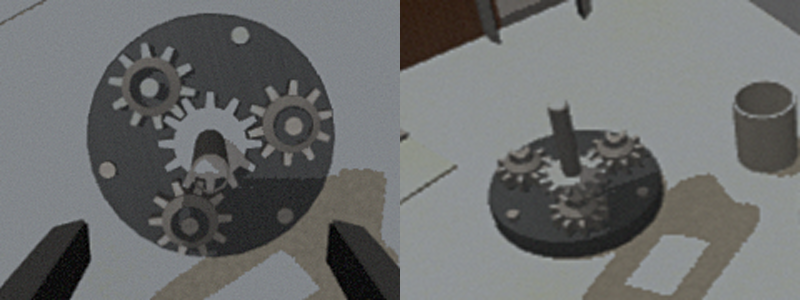

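The gear is meshed and upright. Its top is at wrist (256.6,184.4) against the predicted (257.1,184.9), and the gripper is well clear. Handing in.

```bash
python3 -c "
from h import *
print(order.close_job())"
```

```text
the job is handed in; nothing more can be done
None
```

The spindle gear is home in the gearbox and released, and I handed the job in at about 24 s of the 64 s; no verdict is reported.

**What I did:** I took the gear from its rest, tilted it upright, stood it on the mat and let go. Then I took it again from above by the spindle top, turned it 11° to the measured mesh angle, and lowered it. It slid into mesh at the first try, so no rocking was needed.

**Last checks:**
- **Height:** floor contact came at TCP height 0.1107 m, against the 0.1107 m expected for fully home.
- **Position and uprightness:** in the last wrist picture the spindle top was within 1 pixel (under about 1 mm) of where it should be over the gearbox centre. The side view shows it upright and meshed.
- **Release:** the gripper was open and about 145 mm above the grip height, with the wrist force back near zero.
- **Bystanders:** I did not measure the analyser, bottle or cup at the end. No move came near them and no unexpected forces appeared.

**What disagreed:**
- **Tooth angle on the mat:** an automatic reading gave 3–5° while I read about 0° by eye. I used 0°, and the clean mesh bore that out.
- **Gear centre before lowering:** two readings differed by about 2 mm, and I corrected by 2 mm.

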